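Sort out the mounts that have gone soft

TASK

Two of the four rubber-to-metal mounts on the plywood board have gone soft with oil, though all four look alike: find them by squeezing the mounts across their two steel plates, gently, never squashing any of them by more than 8 mm. Put the two soft ones in the empty blue basket on the right, and leave the two sound ones standing in their places on the board. Do not disturb the bushing, the flanged bushing and the tape measure beside the board.

Things in the scene. Friction and masses are not known exactly. Their poses are not given: they have to be found in the camera images.
- mount_board: Plywood board fixed on the desk, 270 (x) x 200 (y) x 8 mm, with four places in two rows of two. A rubber-to-metal mount stands loose in each: two upright square steel plates (40 x 40 x 6 mm) joined along the board's x by a short rubber core; 56 mm long over the plates, 40 mm high, 0.12 kg. Two soft, two sound, alike to look at. Origin: centre of the underside, z up.
- place_1 (a point): Place on the board's top (8 mm above the desk), near row, right, between two wooden strips 5 mm high and 46 mm apart; x along the strips. A mount stands within 4 mm of it. The mounts are not tracked themselves. Squeezed across its plates, along x, any mount starts to give at 1.6 N; after that a soft one gives 1 mm for each further 0.8 N, a sound one 1 mm for each further 6 N.
- place_2 (a point): Place on the board's top (8 mm above the desk), near row, left, between two wooden strips 5 mm high and 46 mm apart; x along the strips. A mount stands within 4 mm of it. A mount comes to its stop when squashed by 10 mm; squashed by more than 8 mm it is ruined.
- place_3 (a point): Place on the board's top (8 mm above the desk), far row, right, between two wooden strips 5 mm high and 46 mm apart; x along the strips. A mount stands within 4 mm of it. The plates' outer faces stand 28 mm before and behind the mount's middle, free for the fingers. Friction on the board can take up a newton or two of a squeeze while the mount is pressed down on it.
- place_4 (a point): Place on the board's top (8 mm above the desk), far row, left, between two wooden strips 5 mm high and 46 mm apart; x along the strips. A mount stands within 4 mm of it. Any of the four mounts may stand here; soft and sound ones change places from one start to the next.
- scrap_basket: Empty low light blue plastic basket right of the board, open above, fixed (not the one at the back that holds tape rolls), 183 mm (x) by 272 mm (y) outside, 166 by 254 mm inside, rim 56 mm above the desk; its paper lining, flat over the middle 140 by 220 mm, lies 21 mm above the desk. Origin: centre of the underside, on the desk.
- bushing: Bystander on the desk in front of the board: turned steel bushing, 38 mm across, 28 mm high; origin at the centre of its underside.
- flange: Bystander on the desk in front of the board: turned steel flanged bushing, 56 mm across, 24 mm high; origin at the centre of its underside.
- tape: Bystander on the desk left of the board: yellow tape measure, 70 x 83 x 35 mm; origin at the centre of its underside.

How it is judged:
By the outcome, as a careful person would: the job done as asked, in the order asked, and still so for the second after the job is handed in, with the robot touching nothing.
It also fails if it takes over 67 s, if anything falls off the work surface, if the arm or the gripper's body presses on something with over 40 N, if the wrist force passes 120 N, or if a joint passes its speed limit or range.

ROBOT

A 7-joint arm with a two-finger parallel gripper is mounted at the origin on a cart in front of the work surface, level with it; the furniture and walls round the work are solid. World frame = base frame: x ahead of the robot, y to its left, z up, the work surface at z = 0. Lengths are in m, angles in rad, forces in N, time in s.
With the tool pointing down it reaches from about 0.425 to 0.925 m from the base axis. Payload 6.8 kg.
Tool frame: the origin (TCP) lies on the front face of the gripper's body, between the roots of the fingers; the fingertips stand 73 mm ahead of it and the grasp point (between the pads) lies 54 mm ahead of it (env.nose_length is the distance from the TCP to the fingertips, in m); z points along the fingers, y is the direction in which the jaws open and shut (so a half turn about z gives the same grasp; the last joint's range is limited). The gripper opens to 85 mm and grips with 20 to 120 N. Pads are 22 mm wide; open, the fingers measure 114 mm over their backs; the gripper's body (76 mm by 85 mm) begins 54 mm behind the grasp point. The pads swing forward as they close: fully open they stand 13 mm farther back than shut.
Start: joints at [1.238, 0.477, 0.022, 1.555, -0.011, 1.109, -0.083], TCP at [0.15, -0.658, 0.304] pointing down, gripper open.
Joint ranges: [-2.96, 2.96], [-0.34, 2.1], [-1.41, 1.46], [0.24, 2.44], [-1.37, 4.51], [0.17, 1.92], [-2.96, 2.96]. Speed limits (rad/s): [2.39, 2.39, 3.14, 3.14, 3.14, 3.14, 3.14].

INTERFACE

Orientations are given as a unit quaternion [w, x, y, z].
In Python, from cell import env, kin, camera, calibration, job gives the robot as it stands. The module is installed in compiled form; this text tells all that it offers. Calls block until the motion is done:
- env.reach(position, orientation): joint-space move of the TCP to a pose.
- env.movel(position, velocity=0.15, rot=None, stop_force=None): straight line of the TCP; rot=None keeps the orientation; velocity is the mean speed in m/s. With stop_force (N) it stops when the force on the tool has changed by that much, and returns True; else False.
- env.goto_joints(angles): joint-space move.
- env.grip(opening, f_grip=None): finger opening in m; f_grip is the grip in N (None keeps the last); returns when the fingers have stopped.
- env.dwell(seconds).
- kin.inverse_kinematics(position, orientation): joint angles nearest the present ones, or None.
- env.get_state(): the state.
- camera(name): name is "scene" or "top"; returns (picture, depth): 384x512x3 uint8, blue, green, red; 384x512 float32, m along the optical axis (not along the pixel's ray), 0 where there is no reading.
- calibration(name): a dict with "fx", "fy", "cx", "cy" (pixels), "k1" (the pictures are not rectified: a ray, as slopes to the right and down, at radius r is drawn at 1 + k1 r^2 times it, then the intrinsics apply), "rvec" (rotation vector, rad) and "tvec" (3), from world to camera coordinates, as OpenCV has them. Camera axes: x right, y down, z forward; pixel columns grow to the right and rows downward; lengths in m; the calibration is good to about 2 mm. A picture is of the moment at which its call begins. calibration takes no time and is no camera call.
A pose or a line that the arm cannot do raises env.PlanningError and nothing moves.
- job.job_done(): hands the job in, once; it reports no verdict.
The state is a dict: "time": time; "qpos": joint angles; "joint_velocities": joint speeds; "joint_torque": joint torques, N m; "tcp_pos": TCP position; "orientation": TCP orientation; "force": force on the tool from outside, world axes, zero at the start; "torque": the same for the moment, N m; "opening": finger opening in m.
Only numpy, scipy, OpenCV 4.12 (cv2) and the standard library are available. Lean on these libraries where they do the work, as an engineer would, in place of code of your own. Each camera call takes 0.05 s, during which the arm holds its last target. There are 200 camera calls.

## Working session

There is one attempt and no reset: what is moved stays moved. The work goes in short steps, each a Python script; the robot and the scene stay as the last script left them, time stands still between calls to the robot, and variables do not carry over. Pictures are saved under pics/ and viewed, about 8 in all and at most 12, crops included, and the job is handed in when it is done.

```bash
ls; mkdir -p pics
python3 - <<'E'
from cell import env,camera,calibration
import cv2,numpy as np
s=env.get_state();print({k:np.round(v,3) for k,v in s.items()})
for n in("scene","top"):
    p,d=camera(n);cv2.imwrite(f"pics/{n}0.png",p);np.save(f"pics/{n}0.npy",d);print(calibration(n))
E
```

```text
pics
{'time': np.float64(0.0), 'qpos': array([ 1.238,  0.478,  0.022,  1.556, -0.012,  1.109, -0.083]), 'joint_velocities': array([-0.002,  0.   ,  0.001, -0.001,  0.001,  0.   , -0.002]), 'joint_torque': array([ 1.0000e-03, -5.9645e+01,  1.6080e+00, -2.8119e+01,  1.2000e-02,
        9.0000e-03,  0.0000e+00]), 'tcp_pos': array([ 0.15 , -0.658,  0.303]), 'orientation': array([-0.001,  0.994,  0.112, -0.   ]), 'force': array([0.135, 0.457, 0.244]), 'torque': array([-0.026,  0.008, -0.035]), 'opening': np.float64(0.085)}
{'fx': 370.934023335774, 'fy': 370.934023335774, 'cx': 252.44815311369453, 'cy': 195.538948816428, 'k1': -0.06291492931079229, 'rvec': array([ 0.74172639, -2.47569339,  1.23243283]), 'tvec': array([0.42288191, 0.17489813, 0.74280711])}
{'fx': 467.02127257941254, 'fy': 467.02127257941254, 'cx': 262.5713166658384, 'cy': 200.94513504648052, 'k1': -0.12381157012080173, 'rvec': array([ 2.18343319, -2.15588005,  0.13779179]), 'tvec': array([0.00703654, 0.51385683, 1.32291178])}
```

View pics/top0.png

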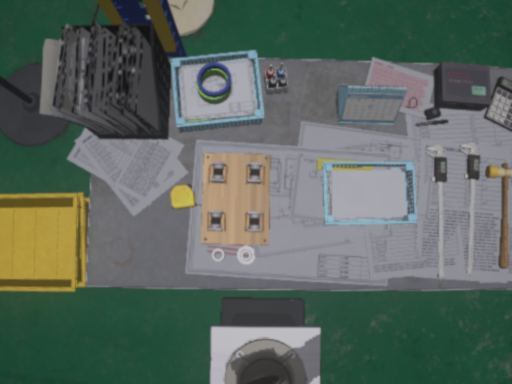

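View pics/scene0.png

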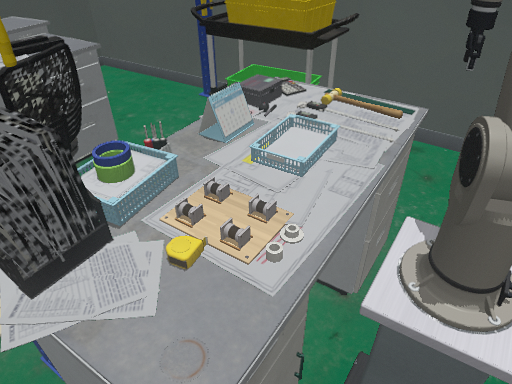

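The top view shows the board at about (202-270, 152-245) with mounts near (217,221), (255,221), (217,173) and (255,173). The empty basket is centred near (370,193). The scene view agrees, and the tape is left of the board with the bushings in front.

```bash
cat > h.py <<'E'
import numpy as np,cv2
from cell import env,kin,camera,calibration,job
def ray(n,uv):
    c=calibration(n);uv=np.asarray(uv,float).reshape(-1,2)
    d=(uv-[c["cx"],c["cy"]])/[c["fx"],c["fy"]];r=np.linalg.norm(d,axis=1,keepdims=True);s=r.copy()
    for _ in range(20): s=r/(1+c["k1"]*s**2)
    d=d*s/np.maximum(r,1e-9);R=cv2.Rodrigues(c["rvec"])[0]
    return -R.T@c["tvec"],np.c_[d,np.ones(len(d))]@R
def onplane(n,uv,z):
    o,D=ray(n,uv);return o+D*((z-o[2])/D[:,2])[:,None]
def cloud(n,depth):
    v,u=np.indices(depth.shape);o,D=ray(n,np.c_[u.ravel(),v.ravel()])
    return (o+D*depth.reshape(-1,1)).reshape(*depth.shape,3)
E
python3 - <<'E'
from h import *
p=cv2.imread("pics/top0.png");P=cloud("top",np.load("pics/top0.npy"))
hsv=cv2.cvtColor(p,cv2.COLOR_BGR2HSV)
roi=np.zeros(p.shape[:2],np.uint8);roi[140:275,150:285]=1
m=((hsv[...,0]>8)&(hsv[...,0]<24)&(hsv[...,1]>60)).astype(np.uint8)*roi
m[:,:198]=0
c=max(cv2.findContours(m,cv2.RETR_EXTERNAL,cv2.CHAIN_APPROX_NONE)[0],key=cv2.contourArea)
w=onplane("top",c.reshape(-1,2),.008)[:,:2];print("board",cv2.minAreaRect(w.astype(np.float32)),"z",np.median(P[m>0][:,2]))
for u,v in[(217,221),(255,221),(217,173),(255,173)]:
    q=p[v-16:v+17,u-16:u+17]; g=(hsv[v-16:v+17,u-16:u+17,1]<60).astype(np.uint8)
    z=P[v-16:v+17,u-16:u+17];t=z[z[...,2]>.038]
    print("mount",t.mean(0),np.percentile(t[:,:2],[2,98],axis=0),len(t), t[:,2].max())
for a in ((140,130,320,430),):
    b=((hsv[...,0]>85)&(hsv[...,0]<110)&(hsv[...,1]>60)).astype(np.uint8);b[:140]=0;b[:,:315]=0;b[240:]=0;b[:,430:]=0
    c=max(cv2.findContours(b,cv2.RETR_EXTERNAL,cv2.CHAIN_APPROX_NONE)[0],key=cv2.contourArea)
    print("basket",cv2.minAreaRect(onplane("top",c.reshape(-1,2),.056)[:,:2].astype(np.float32)),"lining",np.median(P[185:200,355:385].reshape(-1,3),0))
x=cv2.resize(p[140:275,165:285],None,fx=4,fy=4,interpolation=cv2.INTER_CUBIC);cv2.imwrite("pics/crop.png",x)
E
```

```text
board ((0.523646354675293, 0.0930534154176712), (0.19436785578727722, 0.26685428619384766), 89.66474914550781) z 0.009091059378619093
mount [0.45462475 0.14532627 0.07989461] [[0.36116179 0.03130006]
 [0.48384775 0.16604562]] 189 1.372142994221739
mount [0.45479902 0.03732342 0.05879482] [[0.42811957 0.02053297]
 [0.48262306 0.05485967]] 188 1.372142994221739
mount [0.58762416 0.14207869 0.09370226] [[0.36116179 0.03130006]
 [0.62302551 0.16387751]] 189 1.372142994221739
mount [0.58929804 0.03826676 0.09144865] [[0.36116179 0.0218919 ]
 [0.62428347 0.05627421]] 199 1.372142994221739
basket ((0.5393276214599609, -0.29368090629577637), (0.1779661476612091, 0.26855531334877014), 1.176712155342102) lining [ 0.54540908 -0.3018196   0.02130612]
```

View pics/crop.png

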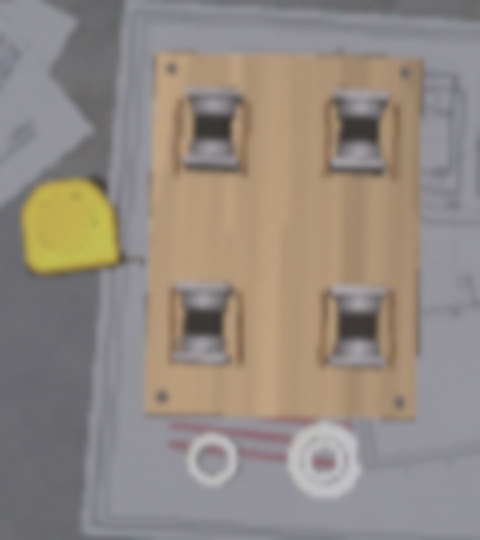

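The crop shows all four mounts upright between their strips, at crop positions (212,130), (359,132), (204,324) and (357,326), nearly square to the board. Next I'll filter the depth for each mount's centre, extent and yaw.

Run:
```python
from h import *
P=cloud("top",np.load("pics/top0.npy"))
for n,(u,v) in zip((2,1,4,3),[(217,221),(255,221),(217,173),(255,173)]):
    z=P[v-16:v+17,u-16:u+17].reshape(-1,3);t=z[(z[:,2]>.04)&(z[:,2]<.056)]
    e=np.percentile(t[:,:2],[2,98],axis=0)
    print(n,np.median(t[:,2]),e.round(4).tolist(),e.mean(0).round(4),np.round(cv2.minAreaRect(t[:,:2].astype(np.float32))[0],4),cv2.minAreaRect(t[:,:2].astype(np.float32))[1:])
for q in([.52,.093],[.45,.0],[.6,.15],[.54,-.294]):
  try: print(kin.inverse_kinematics([*q,.085],[0,.7071,.7071,0])) 
  except Exception as e: print(e)
```

```text
2 0.04496796691905336 [[0.4295, 0.1312], [0.4839, 0.1663]] [0.4567 0.1487] [0.4568 0.1485] ((0.05466125160455704, 0.04001041501760483), 0.6094884872436523)
1 0.04519482862591473 [[0.4282, 0.0203], [0.4826, 0.0549]] [0.4554 0.0376] [0.4554 0.0375] ((0.03702535107731819, 0.05643024295568466), 87.6379165649414)
4 0.045793762923474035 [[0.57, 0.1282], [0.6231, 0.1643]] [0.5965 0.1463] [0.5962 0.1462] ((0.03782261162996292, 0.05425737425684929), 88.12979888916016)
3 0.04501722651051965 [[0.5692, 0.0219], [0.6243, 0.0563]] [0.5967 0.0391] [0.5972 0.0393] ((0.03767862915992737, 0.056331947445869446), 87.794677734375)
[ 0.14587336  0.62157789 -0.5585462   2.02585822  0.54140878  0.64203627
 -0.77300942]
[ 0.28193145  0.52299372 -0.50352242  2.20685061  0.5039564   0.52254
 -0.60912957]
[ 0.11235895  0.74806846 -0.63408229  1.80464425  0.60236639  0.79127742
 -0.83227155]
[ 0.6860399   0.68482655 -0.39135082  1.82598187  0.38127091  0.70549511
  0.08048914]
```

```bash
cat >> h.py <<'E'
Q=[0,.70710678,.70710678,0]
M={2:(.4567,.1487),1:(.4554,.0376),4:(.5964,.1463),3:(.597,.0391)}
def squeeze(k,cmds=(.060,.057,.055,.054,.053,.052,.0515),z=.086):
    x,y=M[k];env.grip(.085,20)
    s=env.get_state()["tcp_pos"]
    if np.hypot(s[0]-x,s[1]-y)>.01: env.reach([x,y,.16],Q)
    print(k,"stop",env.movel([x,y,z],.12,stop_force=6),env.get_state()["tcp_pos"].round(4))
    f0=env.get_state()["force"]
    for c in cmds:
        env.grip(c,20);s=env.get_state();print(c,s["opening"].round(5),(s["force"]-f0).round(2),round(float(s["time"]),2),flush=True)
        if s["opening"]>c+.0012: break
E
python3 - <<'E'
from h import *
env.reach([.4554,.0376,.18],Q);print(env.get_state()["time"],env.get_state()["tcp_pos"])
squeeze(1)
p,d=camera("scene");cv2.imwrite("pics/s1.png",cv2.resize(p[120:280,140:340],None,fx=3,fy=3))
E
```

```text
2.8167 [0.45574539 0.03674887 0.1799798 ]
1 stop False [0.4557 0.0378 0.0864]Traceback (most recent call last):
  File "<stdin>", line 3, in <module>
  File "h.py", line 23, in squeeze
    env.grip(c,20);s=env.get_state();print(c,s["opening"].round(5),(s["force"]-f0).round(2),round(float(s["time"]),2),flush=True)
                                             ^^^^^^^^^^^^^^^^^^
AttributeError: 'float' object has no attribute 'round'
```

```bash
sed -i 's/s\["opening"\].round(5)/round(float(s["opening"]),5)/' h.py
python3 - <<'E'
from h import *
print(env.get_state()["time"])
squeeze(1)
p,d=camera("scene");cv2.imwrite("pics/s1.png",cv2.resize(p[120:280,140:340],None,fx=3,fy=3))
E
```

```text
4.3417
1 stop False [0.4554 0.0376 0.086 ]
0.06 0.05993 [-0.58  1.62  1.66] 5.34
0.057 0.05661 [-1.91  0.91  2.75] 5.56
0.055 0.05537 [-1.85  1.47  3.34] 5.78
0.054 0.05381 [-1.82  1.69  6.98] 5.99
0.053 0.05303 [-3.21  0.33 10.49] 6.21
0.052 0.05321 [-3.81  0.37 10.08] 6.42
```

View pics/s1.png

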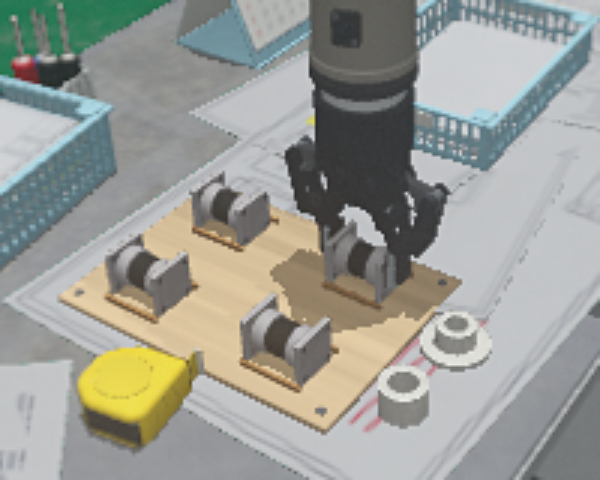

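The picture shows the gripper square over place 1 (crop 360,255), with the mount upright between the pads. It stalled at 53.2 mm under 20 N, where a sound one should stop at about 52.9 mm, so mount 1 is sound.

Run:
```python
from h import *
for k in (3,4,2):
    env.grip(.085,20);x,y,_=env.get_state()["tcp_pos"];env.movel([x,y,.16],.2)
    squeeze(k,(.057,.055,.054,.053,.052,.0515))
    if k==2: break
```

```text
3 stop False [0.5973 0.0394 0.0865]
0.057 0.05696 [-0.03 -0.92  0.15] 9.43
0.055 0.05497 [ 0.23 -2.11  3.03] 9.64
0.054 0.0545 [-0.6  -1.26  5.57] 9.86
0.053 0.0533 [-0.12 -2.04  5.19] 10.07
0.052 0.052 [-0.47 -0.95  5.14] 10.29
0.0515 0.05125 [-0.29 -2.17  6.45] 10.51
4 stop False [0.5967 0.1465 0.0864]
0.057 0.05678 [ 0.24 -0.98 -0.33] 13.35
0.055 0.05546 [-0.58 -1.58  6.13] 13.57
0.054 0.0544 [-1.14 -2.16  6.88] 13.78
0.053 0.05319 [-1.7  -1.61  8.36] 14.0
0.052 0.05305 [-1.65 -1.89  8.98] 14.22
0.0515 0.05308 [-1.37 -2.16  9.13] 14.43
2 stop False [0.4571 0.1491 0.0862]
0.057 0.05713 [-0.32  1.08 -0.11] 17.38
0.055 0.05497 [-0.46 -0.12  5.55] 17.59
0.054 0.05417 [-1.83  0.3   6.49] 17.81
0.053 0.0531 [-2.02 -0.02  7.68] 18.02
0.052 0.05234 [-0.7  -0.65  8.43] 18.24
0.0515 0.05149 [-1.75 -0.33  8.38] 18.46
```

Mounts 2 and 3 are soft (they followed the fingers to 51.5 mm); 1 and 4 are sound (stalled at about 53.1 mm). I'm already holding mount 2, so I'll carry that one now.

```bash
cat >> h.py <<'E'
def hold(): env.grip(.0505,20);print("hold",env.get_state()["opening"])
def lift():
    x,y,_=env.get_state()["tcp_pos"];env.movel([x,y,.105],.05);env.movel([x,y,.2],.12);print("lifted",env.get_state()["opening"])
def look(name):
    p,d=camera("scene");cv2.imwrite(f"pics/{name}.png",cv2.resize(p[60:280,140:360],None,fx=2.6,fy=2.6))
E
python3 - <<'E'
from h import *
hold();lift();look("l2");print(env.get_state()["time"])
E
```

```text
hold 0.0505421883950995
lifted 0.05020310496951199
20.2
```

View pics/l2.png

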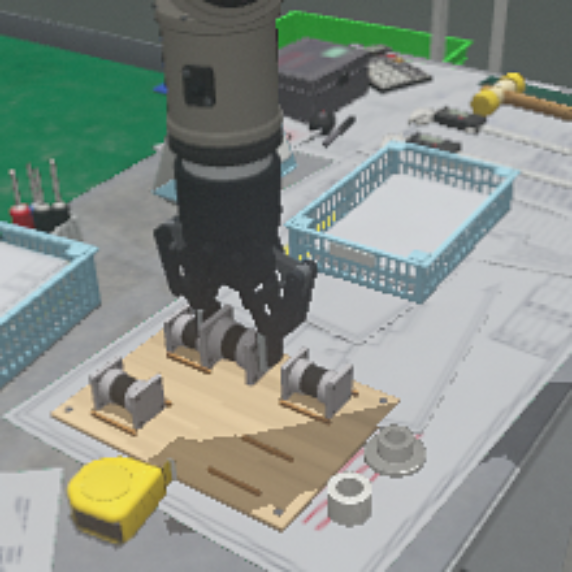

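Mount 2 is held upright between the pads (crop 232,345) and its place on the board is empty. I'll put it in the basket, then fetch mount 3.

```bash
cat >> h.py <<'E'
def drop(y):
    x=.54
    env.movel([x,y,.2],.18);print("over",env.get_state()["opening"])
    print("stop",env.movel([x,y,.101],.08,stop_force=5),env.get_state()["tcp_pos"].round(4))
    env.grip(.075,20);env.movel([x,y,.2],.15);print("t",env.get_state()["time"])
E
python3 - <<'E'
from h import *
drop(-.349)
squeeze(3,(.060,.056,.053,.0515));hold();lift();drop(-.239)
x=env.get_state()["tcp_pos"]
env.reach([.3,-.5,.3],Q)
p,d=camera("top");cv2.imwrite("pics/end.png",cv2.resize(p[130:280,160:430],None,fx=2.9,fy=2.9));np.save("pics/end.npy",d)
look("end_s");print(env.get_state()["time"])
P=cloud("top",d)
for n,(u,v) in zip((2,1,4,3),[(217,221),(255,221),(217,173),(255,173)]):
    z=P[v-16:v+17,u-16:u+17].reshape(-1,3);t=z[(z[:,2]>.04)&(z[:,2]<.056)]
    print(n,len(t),len(t)>20 and np.percentile(t[:,:2],[2,98],axis=0).mean(0).round(4))
E
```

```text
over 0.05064452615486773
stop False [ 0.5404 -0.3492  0.1016]
t 25.725
3 stop False [0.5974 0.0394 0.0864]
0.06 0.06024 [ 0.68  0.63 -0.31] 28.6
0.056 0.05593 [ 0.67 -0.16 -0.1 ] 28.82
0.053 0.05327 [ 0.28 -0.55  4.82] 29.03
0.0515 0.05143 [-0.27 -1.24  7.26] 29.25
hold 0.05046571596517156
lifted 0.050415067106107214
over 0.050429227138191736
stop False [ 0.5404 -0.2391  0.1016]
t 35.225
36.7
2 0 False
1 163 [0.4584 0.0379]
4 165 [0.5968 0.1457]
3 0 False
```

View pics/end.png

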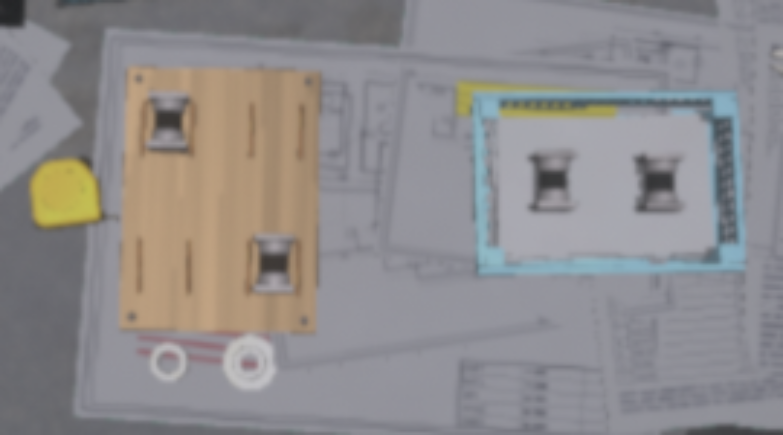

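View pics/end_s.png

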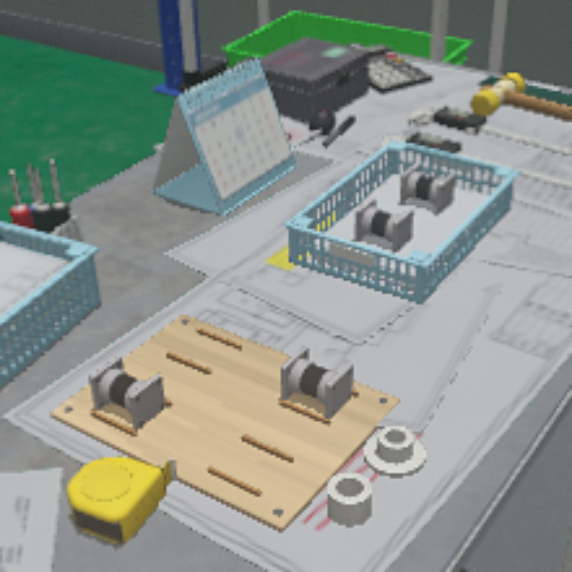

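The pictures show both soft mounts standing on the basket lining, at (552,180) and (660,182) in the top crop. Mounts 1 and 4 are upright between their strips at (273,263) and (168,121), and the bushing, flanged bushing and tape look undisturbed. The gripper is clear of everything, so I'm handing in.

```bash
python3 -c "
from h import *
job.job_done();print(env.get_state()['time'])"
```

```text
the job is handed in; nothing more can be done
the job is handed in; nothing more can be done
```

The two soft mounts, from places 2 and 3, are in the empty blue basket. The two sound ones are still upright in places 1 and 4, and I handed the job in at about 37 s.

- **Squeeze test:** I closed the jaws in small steps at the lowest grip, 20 N, and never past 50.5 mm. Mounts 1 and 4 stalled at about 53.1 mm, as a sound mount should. Mounts 2 and 3 followed the jaws to 51.5 mm without stalling.
- **Squash limit:** The smallest opening I read was 50.2 mm, so the most any mount was squashed is about 5.8 mm against the 8 mm limit. The opening reading wanders by about 0.4 mm.
- **Last checks:** Final pictures show both soft mounts upright on the basket lining, with the bushing, flanged bushing and tape looking unmoved by eye. Places 2 and 3 are empty.
- **Not perfect:** During its squeeze, mount 1 slid about 3 mm along its strips. By eye it still sits between them, about central. The squeeze also pressed the mounts down on the board with up to about 10 N, but the two kinds were still clearly different.

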